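Drip pan under the gas meter

ROBOT

A 6-joint arm with a two-finger parallel gripper is mounted at the origin on the work surface. World frame = base frame: x ahead of the robot, y to its left, z up, the work surface at z = 0. Lengths are in mm, angles in rad, forces in N, time in s.
With the tool pointing down it reaches from about 275 to 750 mm from the base axis. Payload 10.2 kg.
Tool frame: the origin (TCP) lies midway between the tips of the shut fingers; the grasp point (between the pads) lies 19 mm behind it; z points along the fingers, y is the direction in which the jaws open and shut (so a half turn about z gives the same grasp; the last joint's range is limited). The gripper opens to 85 mm and grips with 20 to 120 N. Pads are 22 mm wide; open, the fingers measure 114 mm over their backs; the gripper's body (76 mm by 85 mm) begins 54 mm behind the grasp point. The pads swing forward as they close: fully open they stand 13 mm farther back than shut.
Start: joints at [1.04, 0.313, 1.498, -0, 1.331, -0.223], TCP at [159.068, 500.328, 231.294] pointing down, gripper open.
Joint ranges: [-2.94, 2.94], [-0.97, 2.17], [0.19, 2.56], [-1.23, 4.37], [0.02, 3.11], [-2.88, 2.88]. Speed limits (rad/s): [2.39, 2.39, 3.01, 3.14, 3.14, 3.14].

INTERFACE

Orientations are given as a unit quaternion [w, x, y, z].
In Python, from rig import sense, optics, ctrl gives the robot as it stands.
- The arm moves only by the tool play_rows, never from a script. Its argument "plan" is a list of rows, each a list of 7 numbers: the shift along the world's x, y, z in mm, then the turn, a rotation vector about the world's x, y, z in rad, then the opening, from -1 (shut) to 1 (fully open), so that 0 is half open. A call has 1 to 5 rows; each row shifts and turns the pose as measured when the row begins; what a row does not reach is not made up. A row lasts 1/12 s, in which the tool goes at most 41.7 mm and 7.16 degrees, less where a joint would pass 70% of its speed; a pose out of reach is approached as far as the arm can. A call is refused whole if a number of a shift passes 41.7 or a number of a turn 0.125, either way. A call with a gripper value outside its range is refused whole. The fingers move at their own pace and stop on an object; "grip_force" is the grip in N (left out, the last holds). Time passes only in rows, so rows that do not move let the fingers close. It gives the time, the measured TCP pose, the force and the opening at its end, in the units of the state.
- sense(): the state, without advancing time (a new reading comes with each control period).
- optics.capture(name): name is "side" or "top" or "wrist"; returns a dict with "img" (420x560x3 uint8, blue, green, red), "fx", "fy", "cx", "cy" (pixels), "dist" ([k1, k2, p1, p2, k3] as OpenCV has them; the pictures are not rectified), "world_to_cam" (4x4, takes a point from world to camera coordinates). Camera axes: x right, y up, looking along -z (the intrinsics and any distortion apply to the point x, -y, -z); pixel columns grow to the right and rows downward; lengths in mm; the calibration is good to about 2 mm. A picture is of the moment at which its call begins. There is no depth.
- ctrl.finish_job(): hands the job in, once; it reports no verdict.
The state is a dict: "time_s": time; "joints": joint angles; "dq": joint speeds; "tau": joint torques, N m; "eef_pos": TCP position; "ee_rot": TCP orientation; "force": force on the tool from outside, world axes, zero at the start; "wrist_torque": the same for the moment, N m; "grip_width": opening from 0.0 (shut) to 1.0 (fully open).
Only numpy, scipy, OpenCV 4.12 (cv2) and the standard library are available. Lean on these libraries where they do the work, as an engineer would, in place of code of your own. Each camera call takes 0.05 s, during which the arm holds its last target. There are 200 camera calls.

TASK

The gas meter on the stand is about to be drained. First isolate its test drive by turning the rotary isolator's handle a full quarter turn clockwise to off; then slide the drip pan, strike first, along the bench between the guide rails under the meter's overhanging end, and push it home until the roller catch snaps in and holds it. Keep the pan and the gripper off the meter, do not ram the pan, leave the other things on the bench where they are.

Things in the scene. Friction and masses are not known exactly. Their poses are not given: they have to be found in the camera images.
- stand: Fixed meter stand; place and yaw vary. Origin: on the bench, straight below the front face of the meter's overhanging end, on the centre line of the pan bay; x leads into the bay (away from the robot), y left, z up. The bay's floor is the bench. The pedestal stands left of the bay: y = 102 to 372 mm, x = -15 to 185 mm.
- bay_mouth (a point): Mouth of the pan bay: on its centre line, on the bench, 14 mm in front of the stand's origin, axes as the stand's. Two upright guide rails, 5 mm thick and 20 mm high, flare from y = +-80 mm here to inner faces at y = +-71.5 mm from stand x = 20 mm on, and run back to x = 165 mm.
- meter_face (a point): Lower front edge of the meter's overhanging end, above the stand's origin, 70 mm above the bench. When the pan is home, its handle's end stands only 4 to 24 mm in front of this face, so an upright gripper would strike the meter: the last push needs a tool leaning back to the robot (30 to 45 degrees), such as shut fingertips on the handle's end.
- meter: Rotary gas meter, grey casting, fixed across the stand (same origin and axes), not to be touched. Front at x = 0 (ribs to x = -5 left of y = 90 mm), back at x = 170, top at z = 235. Gear end y = -30 to 100, underside z = 70; round coupling y = -30 to -74, underside z = 77; index box y = -73 to -173, x = 20 to 150, z = 92 to 218; drain plug down to z = 56 at x = 85, y = 20.
- pan_center (a point): Loose steel drip pan, 110 mm long (x), 140 wide (y), 36 high, open on top, 3 mm walls, about 0.3 kg; this is its centre, 18 mm above its underside. x points from the handle (roughly towards the robot at the start) to the strike: in the middle of the far wall a 5 mm stem with a pointed diamond head, 14 mm wide, centre at x = 73, tip at x = 80 mm, 18 mm above the underside.
- pan_handle (a point): Centre of the pan's bar handle, 75 mm from pan_center along the pan's -x and 25 mm above its underside: 40 mm long (x, its end 95 mm from pan_center), 18 mm wide (y), 18 mm high (16 to 34 mm above the bench), free on both sides, above and below.
- isolator_box: Grey enclosure of the rotary isolator, fixed to the bench, 130 mm (x) by 95 mm (y), its lid at height 60 mm. Origin in the middle of its underside, x along its long side. It and the pan change sides from start to start.
- isolator_grip (a point): On the isolator's turning axis (upright, at the middle of the lid), 86 mm above the bench, half-way up its black bar handle: bar 62 mm long, 14 mm wide, 26 mm high (top at 98 mm), standing 12 mm clear of the lid. The x axis of this point lies along the bar.
- isolator (a joint): Angle of the isolator's handle, 0 to 1.571 rad. 0 = on, bar along the enclosure's x (long side); grows clockwise seen from above; 1.571 = off, bar along the enclosure's y (across it). An over-centre spring of about 0.1 N m snaps it to the nearer end.
- catch_left (a joint): Outward travel of the catch's left roller (10 mm diameter, upright, spring 400 N/m) in m: 0 at rest, about 0.0065 as the strike's head passes, 0.0015 to 0.0045 with the pan caught. A level push climbs to 6 to 9 N (up to 20 N if it also bears down on the pan), the pan 13 to 7 mm short of the stop, then falls as the rollers snap in behind the head and draw the pan to the stop; giving up at 5 N leaves it short.
- catch_right (a joint): The same for the right roller. The catch sits in the middle of a 22 mm high steel stop bar (open in the middle, |y| < 26 mm), clamped across the rails under the meter; the front face of the bar, where the pan's far wall comes to rest, lies anywhere from 126 to 146 mm behind the stand's origin: its setting is not given and must be felt. Roller axes 12.5 mm behind that face.
- wrench: Open-ended wrench lying on the bench; bystander.
- oil_bottle: Closed white plastic bottle, 56 mm diameter, 150 mm high; bystander.
- gasket: Flat black rubber gasket ring, 84 mm diameter, 6 mm thick; bystander.
- plug: Brass plug standing on its head, 26 mm diameter, 24 mm high; bystander.
- bolt_dish: Small steel dish, 84 mm diameter, 35 mm high; bystander.
- flange: Grey square flange, 110 mm, 24 mm high; bystander.
- screwdriver: Screwdriver lying on the bench; bystander.
Things that resemble listed ones, but are neither listed nor needed, are in the scene too. There is more than one size of the isolator_box; the one meant has the size given above.

How it is judged (in metres and radians):
On the way, in this order (a step that is already met when the one before it is completed fails the run):
1. the isolator is turned to off (value of joint isolator above 1.4 rad), for 0.2 s.
2. the pan is between the rails under the meter (x of pan_center in the frame of stand above 0.03 m and horizontal distance between pan_center and stand below 0.11 m and height (world z) of pan_center below 0.03 m), for 0.1 s.
At the end, for the whole second after the job is handed in: The isolator is off (above 1.40 rad). The pan lies flat and at rest on the bench between the rails under the meter (its centre at least 67 mm inside the meter's front face), home in the catch: both rollers have closed behind the strike's head (each 1.0 to 5.5 mm out) (value of joint isolator above 1.4 rad and value of joint catch_left between 0.001 and 0.0055 m and value of joint catch_right between 0.001 and 0.0055 m and x of pan_center in the frame of stand above 0.067 m and angle between pan_center's own z axis and vertical below 0.05 rad and height (world z) of pan_center below 0.022 m and linear speed of pan below 0.01 m/s); the robot touches nothing.
It fails at once if the pan goes under the meter before the isolator is off (value of joint isolator below 1.2 rad and x of pan_center in the frame of stand above -0.02 m and horizontal distance between pan_center and stand below 0.12 m).
It fails at once if the meter is touched (over 2 N) by the pan or the robot (contact force between any of pan, the fingers, the arm and meter above 2 N).
It fails at once if the pan is rammed against the stop or rails (over 45 N) (contact force between pan and stand above 45 N).
It fails at once if another thing on the bench is moved by more than 25 mm (distance of any of wrench, oil_bottle, gasket, plug, bolt_dish, flange, screwdriver from where it was at the start of the episode above 0.025 m).
It also fails if it takes over 70 s, if anything falls off the work surface, if the arm or the gripper's body presses on something with over 40 N, if the wrist force passes 120 N, or if a joint passes its speed limit or range.

## Working session

There is one attempt and no reset: what is moved stays moved. The work goes in short steps, Python scripts to look and compute and a tool call to move; the robot and the scene stay as the last step left them, time stands still between calls to the robot, and variables do not carry over. Pictures are saved under pics/ and viewed, about 8 in all and at most 12, crops included, and the job is handed in when it is done.

Besides the shell and the picture viewer there is one more tool, called after "Request:" by a JSON object that holds its "name" and its "arguments", one argument or row to a line. play_rows: Moves the arm, as the interface text tells. Its arguments: {"type":"object","properties":{"plan":{"type":"array"},"grip_force":{"type":"number"}},"required":["plan"]}

```bash
mkdir -p pics; ls; cat > h.py <<'E'
import numpy as np, cv2, json
from rig import sense, optics, ctrl
def cap(n,f=None):
    d=optics.capture(n)
    if f: cv2.imwrite('pics/'+f,d['img']); np.save('pics/'+f+'.npy',d,allow_pickle=True)
    return d
def load(f): return np.load('pics/'+f+'.npy',allow_pickle=True).item()
def KD(d): return np.array([[d['fx'],0,d['cx']],[0,d['fy'],d['cy']],[0,0,1.]]),np.array(d['dist'],float)
F=np.diag([1,-1,-1.])
def ray(d,uv):
    K,D=KD(d); p=cv2.undistortPoints(np.array([[uv]],float),K,D)[0,0]
    T=np.array(d['world_to_cam']); R=T[:3,:3]; c=-R.T@T[:3,3]
    v=R.T@(F@np.array([p[0],p[1],1])); return c,v/np.linalg.norm(v)
def onz(d,uv,z):
    c,v=ray(d,uv); return c+v*(z-c[2])/v[2]
def tri(obs):
    A=np.zeros((3,3));b=np.zeros(3)
    for d,uv in obs:
        c,v=ray(d,uv);P=np.eye(3)-np.outer(v,v);A+=P;b+=P@c
    x=np.linalg.solve(A,b); return x
def proj(d,X):
    K,D=KD(d);T=np.array(d['world_to_cam']);X=np.atleast_2d(X)
    Y=(X@T[:3,:3].T+T[:3,3])@F
    return cv2.projectPoints(Y,np.zeros(3),np.zeros(3),K,D)[0][:,0]
E
python3 - <<'E'
from h import *
print(sense())
for n in('top','side'):
    d=cap(n,n+'0.png'); T=np.array(d['world_to_cam']); print(n,-T[:3,:3].T@T[:3,3],d['fx'])
a=cv2.imread('pics/top0.png');cv2.imwrite('pics/top0b.png',cv2.resize(a,(800,600),interpolation=cv2.INTER_CUBIC))
a=cv2.imread('pics/side0.png');cv2.imwrite('pics/side0b.png',cv2.resize(a,(800,600),interpolation=cv2.INTER_CUBIC))
E
```

```text
pics
{'time_s': 0.0, 'joints': array([ 1.03959382e+00,  3.13442763e-01,  1.49842675e+00, -9.26267291e-06,
        1.33101509e+00, -2.23398263e-01]), 'dq': array([-0.00040261, -0.00052253,  0.00130401,  0.00095797, -0.00135586,
        0.00109758]), 'tau': array([ 6.40818489e-04, -4.12267077e+01, -2.59742939e+01, -1.52923376e-04,
        4.16922805e-03, -1.84601373e-05]), 'eef_pos': array([158.93676198, 500.09375079, 230.74267444]), 'ee_rot': array([-2.33803183e-04,  1.53294170e-01,  9.88180388e-01, -6.02195758e-04]), 'force': array([ 0.01471952,  0.93815872, -0.57228214]), 'wrist_torque': array([-0.0017289 , -0.01456509, -0.01417964]), 'grip_width': 0.9965265122072846}
top [ 348.50979056  -38.02498604 1665.84883641] 516.9051861963895
side [-396.26733552  605.75176576 1692.73388049] 502.0841565796048
```

View pics/top0b.png

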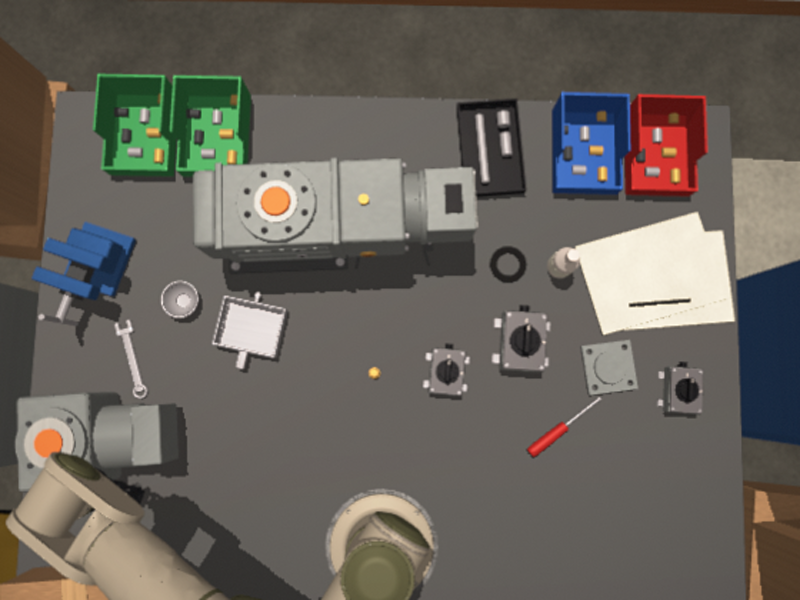

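View pics/side0b.png

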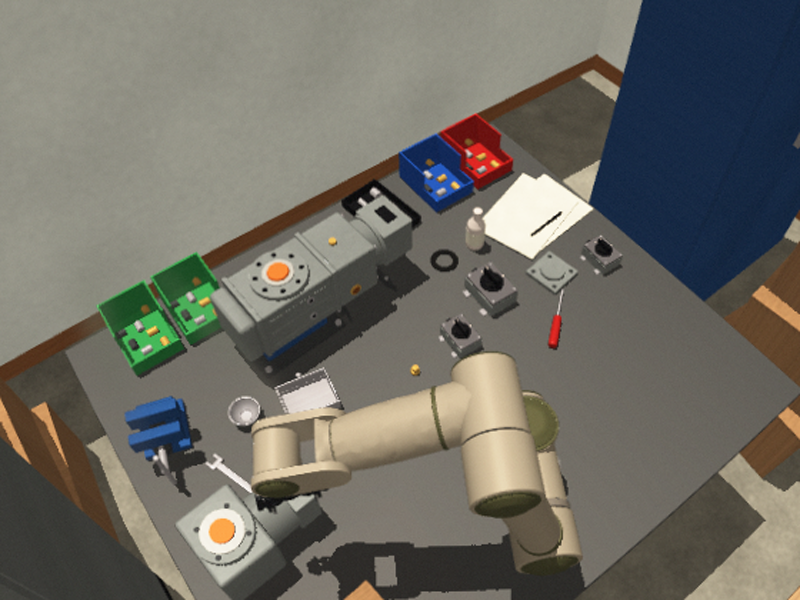

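Top view (800x600): the isolator candidates are (523,340) large, (446,372) small and (685,389) small. The large one should be the 130x95 enclosure. The pan is at (250,328) with its handle at (243,360), and the meter's gear end spans columns 337–405. Next I'll measure sizes and check them in a crop.

```bash
python3 - <<'E'
from h import *
t=load('top0.png')
s=.7
P=lambda u,v,z:onz(t,(u*s,v*s),z).round(0)
print('big box lid corners',[P(u,v,60)[:2] for u,v in((503,312),(549,312),(547,372),(501,371))])
print('small',[P(u,v,45)[:2] for u,v in((431,349),(466,349),(465,396),(430,394))])
print('small2',[P(u,v,45)[:2] for u,v in((668,367),(702,367),(700,413),(666,412))])
print('pan corners z36',[P(u,v,36)[:2] for u,v in((227,296),(286,305),(273,359),(214,344))],'handle',P(243,360,25),'strike',P(258,296,18))
print('plug',P(375,373,24),'dish',P(180,300,35),'wrench',P(124,325,5),P(140,392,5),'gasket',P(508,264,6),'bottle',P(562,266,100))
print('meter top z235',P(405,243,235),P(402,160,235),P(337,247,235),P(333,163,235),P(472,240,218))
a=t['img']
c=cv2.resize(a[195:310,285:505],(800,418),interpolation=cv2.INTER_CUBIC);cv2.imwrite('pics/c1.png',c)
c=cv2.resize(a[105:265,130:345],(800,595),interpolation=cv2.INTER_CUBIC);cv2.imwrite('pics/c2.png',c)
E
```

```text
big box lid corners [array([ 513., -254.]), array([ 515., -355.]), array([ 384., -350.]), array([ 385., -251.])]
small [array([429., -99.]), array([ 431., -176.]), array([ 329., -175.]), array([332., -98.])]
small2 [array([ 401., -620.]), array([ 403., -695.]), array([ 303., -688.]), array([ 303., -613.])]
pan corners z36 [array([537., 357.]), array([520., 224.]), array([400., 248.]), array([430., 380.])] handle [397. 316.  25.] strike [541. 291.  18.]
plug [375.  23.  24.] dish [526. 461.  35.] wrench [470. 594.   5.] [321. 548.   5.] gasket [ 629. -272.    6.] bottle [ 611. -375.  100.]
meter top z235 [627. -37. 235.] [796. -27. 235.] [616.  97. 235.] [787. 111. 235.] [ 640. -170.  218.]
```

View pics/c1.png

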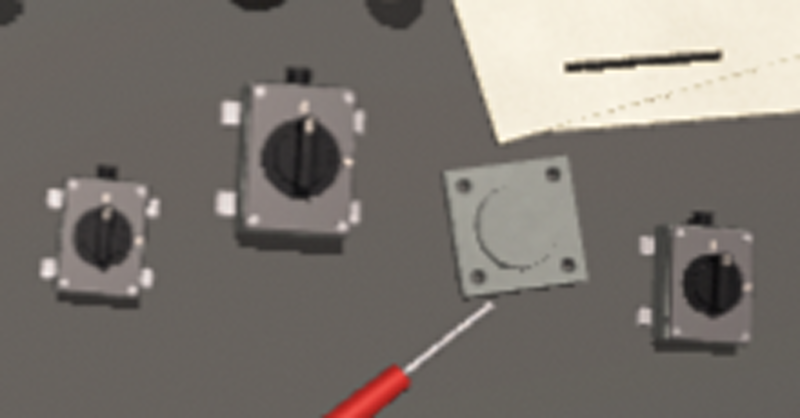

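View pics/c2.png

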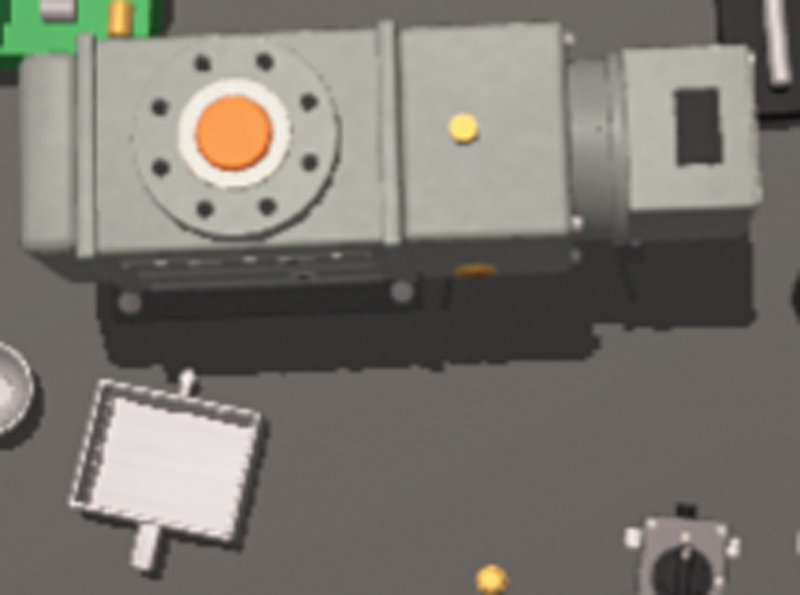

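Measured sizes: the large box is about 129x100 mm and the two others about 100x77. The isolator at top px (523,340), crop 1 (300,158), is therefore the one meant, and its bar lies along the long side. Moving towards it, with wrist views taken on the way.

Request:
{"name": "play_rows", "arguments": {
  "plan": [
    [27,-28,20,0,0,0.12,1],
    [27,-28,20,0,0,0.12,1],
    [27,-28,20,0,0,0.1,1],
    [27,-28,20,0,0,0,1],
    [27,-28,20,0,0,0,1]
  ]
}}

```text
time_s: 0.52
eef_pos: [283.0, 365.8, 321.8]
ee_rot: [-0.004, -0.022, 1.0, -0.005]
force: [0.9, 0.4, -0.1]
grip_width: 1.001
```

Request:
{"name": "play_rows", "arguments": {
  "plan": [
    [25,-28,0,0,0,0,1],
    [25,-28,0,0,0,0,1],
    [25,-28,0,0,0,0,1],
    [25,-28,0,0,0,0,1],
    [0,0,0,0,0,0,1]
  ]
}}

```text
time_s: 0.93
eef_pos: [390.2, 244.1, 325.2]
ee_rot: [-0.001, -0.02, 1.0, -0.004]
force: [0.1, -0.1, -1.3]
grip_width: 0.999
```

```bash
python3 - <<'E'
from h import *
d=cap('wrist','w1.png');T=np.array(d['world_to_cam']);print(-T[:3,:3].T@T[:3,3],-T[2,:3],d['fx'])
s=sense();print(s['eef_pos'],s['ee_rot'],s['joints'])
E
```

```text
[306.77006349 241.69987683 467.81160108] [ 0.32485451  0.0036157  -0.94575709] 323.3146320008392
[388.66606185 245.82971771 325.25281981] [-0.00141573 -0.02008877  0.9997894  -0.00394826] [ 0.31217488  0.11711513  1.49819468 -0.00675201  1.53126916 -1.2985184 ]
```

View pics/w1.png

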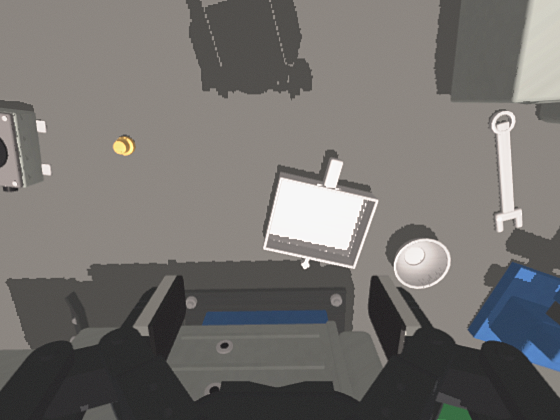

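Wrist view 1: the pan's corners are near (285,175), (377,200), (355,267) and (265,248), its handle near (333,172) and its strike at (306,263). The pedestal feet bolts are at (191,302) and (336,300).

Request:
{"name": "play_rows", "arguments": {
  "plan": [
    [3,-40,0,0,0,0,1],
    [3,-40,0,0,0,0,1],
    [3,-40,0,0,0,0,1],
    [3,-40,0,0,0,0,1],
    [3,-40,0,0,0,0,1]
  ]
}}

```text
time_s: 1.4
eef_pos: [400.0, 48.5, 323.9]
ee_rot: [-0.003, -0.028, 1.0, -0.003]
force: [1.5, 1.3, -0.5]
grip_width: 0.999
```

```bash
python3 - <<'E'
from h import *
cap('wrist','w2.png')
E
```

Request:
{"name": "play_rows", "arguments": {
  "plan": [
    [2,-40,0,0,0,0,1],
    [2,-40,0,0,0,0,1],
    [2,-40,0,0,0,0,1],
    [2,-40,0,0,0,0,1],
    [2,-40,0,0,0,0,1]
  ]
}}

```text
time_s: 1.87
eef_pos: [408.9, -153.1, 323.9]
ee_rot: [-0.002, -0.03, 1.0, -0.003]
force: [1.0, 0.3, -0.6]
grip_width: 1.001
```

```bash
python3 - <<'E'
from h import *
cap('wrist','w3.png')
E
```

Request:
{"name": "play_rows", "arguments": {
  "plan": [
    [2,-38,-20,0,0,0,1],
    [2,-38,-20,0,0,0,1],
    [2,-38,-20,0,0,0,1],
    [10,-36,-20,0,0,0,1],
    [0,0,0,0,0,0,1]
  ]
}}

```text
time_s: 2.33
eef_pos: [425.5, -303.4, 244.1]
ee_rot: [-0.002, -0.028, 1.0, -0.003]
force: [-0.1, -0.2, -0.8]
grip_width: 0.995
```

```bash
python3 - <<'E'
from h import *
cap('wrist','w4.png')
s=sense();print(s['eef_pos'],s['ee_rot'],s['joints'])
a=[cv2.imread(f'pics/w{i}.png') for i in(2,3,4)]
cv2.imwrite('pics/m.png',np.hstack([a[0][150:420],a[1][150:420]])[:, :][:, 0:1120][:,:])
m=np.vstack([np.hstack([a[0][190:420,50:450],a[1][190:420,50:450]]),np.hstack([a[2][0:370,80:480],np.zeros((370,400,3),np.uint8)])])
t=load('top0.png')['img'][195:310,285:405]; m[230:230+345,400:760]=cv2.resize(t,(360,345))
cv2.imwrite('pics/m.png',m)
E
```

```text
[ 425.61895971 -301.4310723   246.07692261] [-0.00137826 -0.02853909  0.99958552 -0.0035229 ] [-0.83775617  0.29344597  1.48488867 -0.00681482  1.35967951 -2.46422269]
```

View pics/m.png

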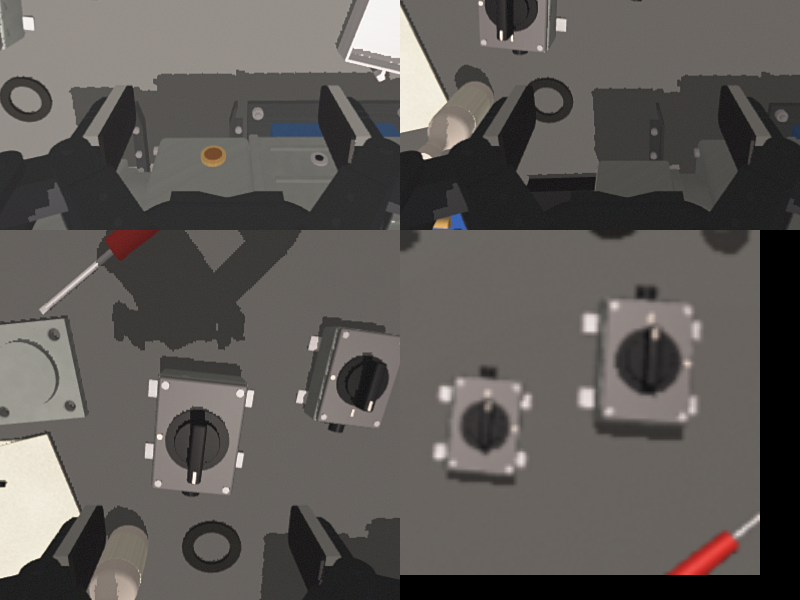

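Mosaic: in wrist view 4 the isolator's lid screws are at px (247,154), (324,167), (306,260) and (238,255), and the bar runs (277,178) to (274,253). The rail mouths show at w2 (287,310) and (187,320).

```bash
python3 - <<'E'
from h import *
t=load('top0.png');w=load('w4.png')
tp=[(356,219.3),(381,221.7),(380.7,257),(354.3,255.7)]
# w image: up=-x, right=+y ; order to match top (top-left = +x,+y)
wp=[(306,260),(238,255),(247,154),(324,167)]
A=[tri([(t,a),(w,b)]) for a,b in zip(tp,wp)]
print(np.round(A,1)); print('mid',np.mean(A,0))
W=np.array([onz(w,b,60) for b in wp]);Tt=np.array([onz(t,b,60) for b in tp])
print(W.round(1),W.mean(0),Tt.mean(0)); 
for Q in(W,Tt):
  e=(Q[0]+Q[1]-Q[2]-Q[3])/2;print('yaw',np.degrees(np.arctan2(e[1],e[0])),np.linalg.norm(e))
print('bar',onz(w,(274,253),98),onz(w,(277,178),98))
w2=load('w2.png')
c=cv2.resize(w2['img'][255:400,130:345],(800,540),interpolation=cv2.INTER_CUBIC);cv2.imwrite('pics/c3.png',c)
E
```

```text
[[ 510.7 -266.9   58.5]
 [ 503.7 -342.9   69.4]
 [ 392.5 -336.6   85.7]
 [ 398.3 -260.    79.3]]
mid [ 451.29601284 -301.61003188   73.21832052]
[[ 510.1 -267.4   60. ]
 [ 508.4 -343.9   60. ]
 [ 395.  -336.8   60. ]
 [ 403.8 -258.    60. ]] [ 454.33555137 -301.54513239   60.        ] [ 451.71117657 -304.10423167   60.        ]
yaw -4.281774265019627 110.20758712461074
yaw -1.492162081715794 111.579900818779
bar [ 484.84814105 -304.23034625   98.        ] [ 409.16061062 -305.51443955   98.        ]
```

Request:
{"name": "play_rows", "arguments": {
  "plan": [
    [14,0,-35,0,0,-0.1,1],
    [13,0,-35,0,0,0,1],
    [0,0,-35,0,0,0,1],
    [0,0,-34,0,0,0,1],
    [0,0,0,0,0,0,1]
  ]
}}

```text
time_s: 2.8
eef_pos: [457.1, -295.3, 106.8]
ee_rot: [0.002, 0.022, 1.0, -0.006]
force: [-0.6, 0.0, -0.4]
grip_width: 1.006
```

```bash
python3 - <<'E'
from h import *
d=cap('wrist','w5.png');s=sense();print(s['eef_pos'],s['ee_rot'],s['force'])
b=s['eef_pos'];m=proj(d,[[453,-302.5,98],[484,-304,98],[422,-301,98]]);print(m)
a=np.hstack([d['img'][120:420,150:410],np.zeros((300,10,3),np.uint8)])
c=cv2.imread('pics/c3.png');a=cv2.resize(a,(380,422));o=np.zeros((540,800,3),np.uint8);o[:422,:380]=a;o[:284,380:800]=cv2.resize(c,(420,284))
cv2.imwrite('pics/m2.png',o)
E
```

```text
[ 458.24477727 -296.29637414  110.22687693] [ 0.00352221  0.02138865  0.99973689 -0.00750196] [0.36216867 0.86069115 0.63675518]
[[263.48359932 260.80181466]
 [263.95656317 310.79711701]
 [262.94520792 204.39224454]]
```

View pics/m2.png

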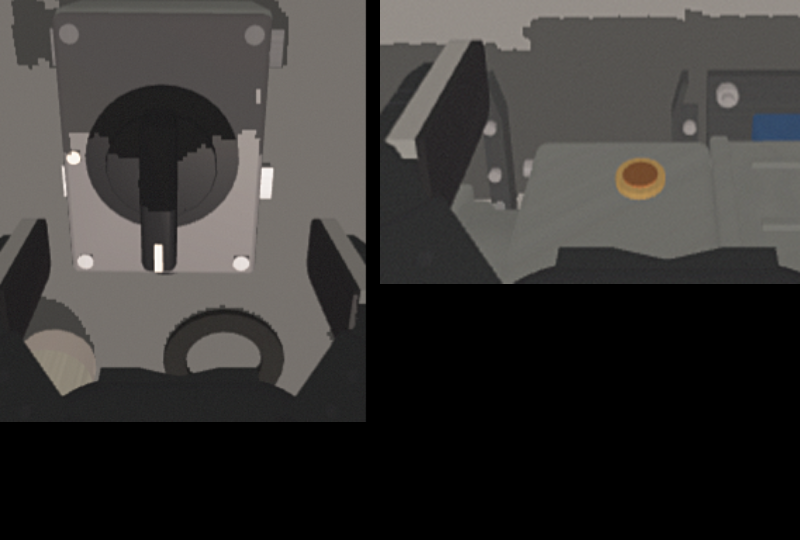

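The bar's centre projects where it is seen (column 262, far mark at row 303), so the fit is confirmed. Centring, lowering and gripping.

Request:
{"name": "play_rows", "arguments": {
  "plan": [
    [-5,-6,-19,0,0,0,1],
    [0,0,-19,0,0,0,1],
    [0,0,0,0,0,0,1]
  ]
}}

```text
time_s: 3.1
eef_pos: [457.1, -302.3, 79.9]
ee_rot: [0.008, 0.02, 1.0, -0.011]
force: [0.6, -0.6, -1.8]
grip_width: 1.001
```

Request:
{"name": "play_rows", "arguments": {
  "plan": [
    [0,0,0,0,0,0,-1],
    [0,0,0,0,0,0,-1],
    [0,0,0,0,0,0,-1],
    [0,0,0,0,0,0,-1],
    [0,0,0,0,0,0,-1]
  ],
  "grip_force": 40
}}

```text
time_s: 3.52
eef_pos: [460.9, -303.7, 90.3]
ee_rot: [0.013, 0.019, 1.0, -0.016]
force: [0.5, 0.2, -0.5]
grip_width: 0.298
```

Holding rows drift: z rose 10 mm and x 4 mm. I'll correct position and tilt with the jaws half open, then close.

Request:
{"name": "play_rows", "arguments": {
  "plan": [
    [-4,1,-9,0.02,0.015,0,-0.2],
    [-4,0,-10,0.015,0.01,0,-0.2],
    [-1,0,-4,0,0,0,-0.2]
  ]
}}

```text
time_s: 3.77
eef_pos: [453.1, -303.4, 70.6]
ee_rot: [0.002, 0.018, 1.0, 0.001]
force: [-9.9, 15.5, 59.6]
grip_width: 0.399
```

Request:
{"name": "play_rows", "arguments": {
  "plan": [
    [-1,0,-2,0,0,0,-1],
    [-1,0,-2,0.002,0.002,0,-1]
  ]
}}

```text
time_s: 3.93
eef_pos: [453.8, -303.2, 72.2]
ee_rot: [0.004, 0.019, 1.0, 0.002]
force: [1.6, 17.1, 33.6]
grip_width: 0.157
```

Request:
{"name": "play_rows", "arguments": {
  "plan": [
    [-1,0,-2,0.002,0.002,0,-1],
    [-1,0,-2,0.002,0.002,0,-1]
  ]
}}

```text
time_s: 4.1
eef_pos: [453.8, -303.2, 72.3]
ee_rot: [0.005, 0.02, 1.0, 0.004]
force: [-1.0, 8.2, 24.6]
grip_width: 0.155
```

Request:
{"name": "play_rows", "arguments": {
  "plan": [
    [0,0,0,0,0,-0.12,-1],
    [0,0,0,0,0,-0.12,-1],
    [0,0,0,0,0,-0.12,-1]
  ]
}}

```text
time_s: 4.35
eef_pos: [453.7, -303.7, 72.4]
ee_rot: [0.005, 0.203, 0.979, 0.003]
force: [-0.7, 3.1, 9.1]
grip_width: 0.155
```

Request:
{"name": "play_rows", "arguments": {
  "plan": [
    [0,0,0,0,0,-0.12,-1],
    [0,0,0,0,0,-0.12,-1],
    [0,0,0,0,0,-0.12,-1],
    [0,0,0,0,0,-0.12,-1],
    [0,0,0,0,0,-0.12,-1]
  ]
}}

```text
time_s: 4.77
eef_pos: [453.0, -304.4, 72.4]
ee_rot: [0.005, 0.494, 0.869, 0.002]
force: [-1.2, 2.4, 9.2]
grip_width: 0.158
```

Request:
{"name": "play_rows", "arguments": {
  "plan": [
    [0,0,0,0,0,-0.12,-1],
    [0,0,0,0,0,-0.12,-1],
    [0,0,0,0,0,-0.12,-1],
    [0,0,0,0,0,-0.12,-1],
    [0,0,0,0,0,-0.1,-1]
  ]
}}

```text
time_s: 5.18
eef_pos: [452.0, -304.6, 72.4]
ee_rot: [0.003, 0.731, 0.682, 0.001]
force: [0.8, 3.9, 9.5]
grip_width: 0.154
```

Request:
{"name": "play_rows", "arguments": {
  "plan": [
    [0,0,0,0,0,-0.02,-1],
    [0,0,0,0,0,0,0.2],
    [0,0,0,0,0,0,0.2],
    [0,0,10,0,0,0,0.2],
    [0,0,40,0,0,0,1]
  ]
}}

```text
time_s: 5.6
eef_pos: [448.2, -302.0, 115.0]
ee_rot: [-0.007, 0.74, 0.673, 0.001]
force: [-0.1, -0.5, -0.8]
grip_width: 0.719
```

Request:
{"name": "play_rows", "arguments": {
  "plan": [
    [-10,20,40,0,0,0.12,1],
    [-10,35,40,0,0,0.12,1],
    [-5,40,10,0,0,0.12,1],
    [-5,40,0,0,0,0.12,1],
    [-5,40,0,0,0,0.12,1]
  ]
}}

```text
time_s: 6.02
eef_pos: [414.5, -137.4, 204.0]
ee_rot: [-0.003, 0.501, 0.865, -0.001]
force: [0.0, 0.2, 0.3]
grip_width: 1.002
```

```bash
python3 - <<'E'
from h import *
t=cap('top','top1.png');s=sense();print(s['eef_pos'],s['ee_rot'],s['joints'])
cv2.imwrite('pics/c4.png',np.hstack([cv2.resize(t['img'][200:280,330:410],(400,400)),cv2.resize(t['img'][200:280,250:330],(400,400))]))
E
```

```text
[ 413.31649591 -131.38965874  203.91647897] [-4.20220438e-03  4.96361437e-01  8.68105789e-01 -7.45965748e-05] [-5.78874252e-01  1.41197653e-01  1.78986579e+00 -6.90738104e-04
  1.21891000e+00 -1.11061489e+00]
```

View pics/c4.png

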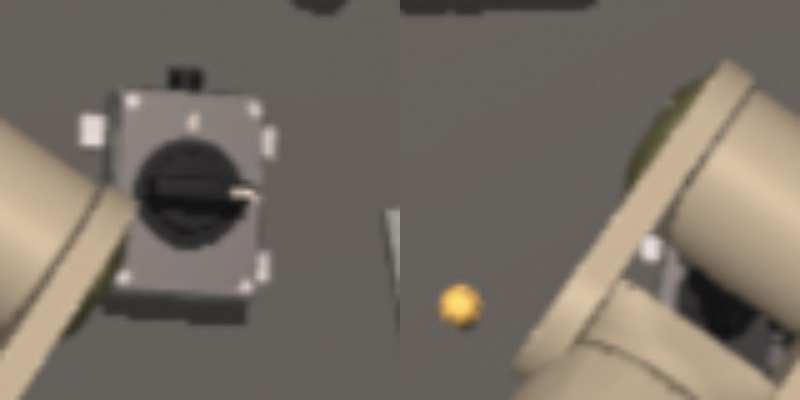

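The isolator now stands across the box, so it is off. Next I fit the pan and the stand from the earlier views.

```bash
cat > fit.py <<'E'
from h import *
from scipy.optimize import least_squares
t=load('top0.png');w1=load('w1.png');w2=load('w2.png')
def se2(p,X):
    X=np.array(X,float);c,s=np.cos(p[2]),np.sin(p[2])
    return np.c_[p[0]+c*X[:,0]-s*X[:,1],p[1]+s*X[:,0]+c*X[:,1],X[:,2]]
def fit(obs,p0):
    f=lambda p:np.concatenate([(proj(d,se2(p,X))-uv).ravel()*k for d,X,uv,k in obs])
    return least_squares(f,p0,loss='soft_l1')
E
python3 - <<'E'
from fit import *
C=lambda u,v:(130+u/3.721,105+v/3.721)
pc=[(55,70,36),(55,-70,36),(-55,-70,36),(-55,70,36)]
top=[C(103,381),C(260,410),C(237,540),C(72,503)]
wp=[(355,267),(265,248),(285,174),(377,200)]
o1=(t,pc,top,1.);o2=(w1,pc,wp,1.)
o3=(w1,[(80,0,18),(-95,0,34)],[(306,267),(336,158)],1.)
for o in([o1],[o2,o3],[o1,o2,o3]):
    r=fit(o,[470,305,-.2]);print('pan',r.x.round(3),r.fun.round(1))
mt=[(0,-30,235),(170,-30,235),(20,-173,218),(150,-173,218),(20,-73,218),(150,-73,218)]
mp=[C(567,235),C(560,24),C(757,206),C(748,46),C(628,210),C(620,50)]
r=fit([(t,mt,mp,1.)],[620,0,.08]);print('stand',r.x.round(3),r.fun.round(1))
rp=[(286.7,290.8),(186.3,291.9)]
a,b=[onz(w2,q,0) for q in rp];print('rail mouth z0',a,b,(a+b)/2,np.linalg.norm(a-b))
print('pred',proj(w2,se2(r.x,[(-14,82,0),(-14,-82,0),(-14,82,20),(-14,-82,20),(20,72,20),(20,-72,20)])).round(1))
E
```

```text
pan [ 4.71815e+02  3.01857e+02 -1.73000e-01] [-0.2 -0.4  0.6  0.3 -0.7 -0.5  0.3  0.7]
pan [ 4.71725e+02  3.05977e+02 -1.83000e-01] [ 0.5 -0.  -1.  -0.1 -4.2  2.3  2.1 -1.7 -0.9 -0.8  2.3  0.9]
pan [ 4.71731e+02  3.04798e+02 -1.78000e-01] [-1.  -0.5 -0.3  0.4 -1.8 -0.4 -0.7  0.6 -0.  -0.2 -1.7  0.1 -5.4  2.5
  1.1 -2.  -1.4 -0.7  1.1  0.7]
stand [ 6.29659e+02 -6.81600e+00  6.30000e-02] [ 1.1  0.4  0.6 -1.2 -0.2  0.5 -0.2 -0.6 -0.5  0.8 -0.4 -0.3]
rail mouth z0 [614.36851036  74.9560671    0.        ] [626.31327814 -92.01101895   0.        ] [620.34089425  -8.52747593   0.        ] 167.39380305748753
pred [[286.4 288.8]
 [187.7 289.1]
 [286.6 295.6]
 [184.4 296. ]
 [280.5 313.6]
 [192.5 313.9]]
```

Stand at (630,-7), yaw 0.063. Pan at (472,304), yaw -0.178. The two views agree to a few mm. I'll grip the handle with a 31° backward lean.

```bash
cat > go.py <<'E'
from h import *
from scipy.spatial.transform import Rotation as R
def target(frame,pt,th,psi=None):
    x,y,a=frame; c,s=np.cos(a),np.sin(a)
    P=np.array([x+c*pt[0]-s*pt[1],y+s*pt[0]+c*pt[1],pt[2]])
    b=a if psi is None else psi
    z=np.array([np.sin(th)*np.cos(b),np.sin(th)*np.sin(b),-np.cos(th)]);yy=np.array([-np.sin(b),np.cos(b),0]);
    return P,np.c_[np.cross(yy,z),yy,z]
def delta(P,M):
    s=sense();q=s['ee_rot'];Rc=R.from_quat([q[1],q[2],q[3],q[0]])
    best=min((( R.from_matrix(M@np.diag([k,k,1]))*Rc.inv()).as_rotvec() for k in(1,-1)),key=np.linalg.norm)
    print('t',round(s['time_s'],2),'pos',s['eef_pos'].round(1),'->',P.round(1),'d',(P-s['eef_pos']).round(1),'rot',best.round(3),'F',s['force'].round(1),'w',round(s['grip_width'],3))
PAN=(471.7,304,-.178); ST=(629.7,-7.5,.063)
E
python3 - <<'E'
from go import *
P,M=target(PAN,(-74-52,0,11+85),.55);delta(P,M)
delta(*target(PAN,(-74,0,11),.55))
E
```

```text
t 6.07 pos [ 413.3 -131.4  203.9] -> [347.7 326.3  96. ] d [ -65.6  457.7 -107.9] rot [-0.325 -0.474  0.839] F [1.6 3.3 1.4] w 1.001
t 6.07 pos [ 413.3 -131.4  203.9] -> [398.9 317.1  11. ] d [ -14.4  448.5 -192.9] rot [-0.325 -0.474  0.839] F [1.6 3.3 1.4] w 1.001
```

Request:
{"name": "play_rows", "arguments": {
  "plan": [
    [-5,38,0,-0.027,-0.04,0.07,1],
    [-5,38,0,-0.027,-0.04,0.07,1],
    [-5,38,-5,-0.027,-0.04,0.07,1],
    [-5,38,-5,-0.027,-0.04,0.07,1],
    [-5,38,-10,-0.027,-0.04,0.07,1]
  ]
}}

```text
time_s: 6.48
eef_pos: [387.8, 57.9, 186.1]
ee_rot: [0.122, 0.33, 0.936, -0.009]
force: [1.7, -0.1, 0.4]
grip_width: 1.001
```

Request:
{"name": "play_rows", "arguments": {
  "plan": [
    [-5,38,-10,-0.027,-0.04,0.07,1],
    [-5,38,-10,-0.027,-0.04,0.07,1],
    [-5,38,-10,-0.027,-0.04,0.07,1],
    [-5,38,-10,-0.027,-0.04,0.07,1],
    [-5,38,-10,-0.027,-0.04,0.07,1]
  ]
}}

```text
time_s: 6.9
eef_pos: [359.1, 256.9, 137.2]
ee_rot: [0.243, 0.143, 0.959, -0.014]
force: [1.7, -0.8, 0.5]
grip_width: 0.999
```

```bash
python3 - <<'E'
from go import *
delta(*target(PAN,(-74-52,0,11+85),.55))
E
```

```text
t 6.9 pos [359.1 256.9 137.2] -> [347.7 326.3  96. ] d [-11.4  69.4 -41.2] rot [-0.055 -0.048  0.107] F [ 1.7 -0.8  0.5] w 0.999
```

Request:
{"name": "play_rows", "arguments": {
  "plan": [
    [-6,35,-20,-0.027,-0.024,0.053,1],
    [-6,33,-21,-0.027,-0.024,0.053,1],
    [0,0,0,0,0,0,1]
  ]
}}

```text
time_s: 7.15
eef_pos: [343.4, 332.3, 93.4]
ee_rot: [0.273, 0.077, 0.959, -0.023]
force: [-0.7, -1.1, -0.0]
grip_width: 1.005
```

```bash
python3 - <<'E'
from go import *
from fit import se2
d=cap('wrist','w6.png')
delta(*target(PAN,(-74-52,0,11+85),.55));delta(*target(PAN,(-74,0,11),.55))
a=d['img'].copy()
for p in proj(d,se2(PAN,[(55,70,36),(55,-70,36),(-55,-70,36),(-55,70,36),(-95,9,34),(-95,-9,34),(80,0,18)])): cv2.circle(a,tuple(int(round(v)) for v in p),3,(0,0,255),1)
cv2.imwrite('pics/w6b.png',a)
E
```

```text
t 7.2 pos [344.3 330.7  95.1] -> [347.7 326.3  96. ] d [ 3.4 -4.4  0.9] rot [ 0.003  0.004 -0.014] F [-0.2 -1.2  0.3] w 1.004
t 7.2 pos [344.3 330.7  95.1] -> [398.9 317.1  11. ] d [ 54.6 -13.6 -84.1] rot [ 0.003  0.004 -0.014] F [-0.2 -1.2  0.3] w 1.004
```

View pics/w6b.png

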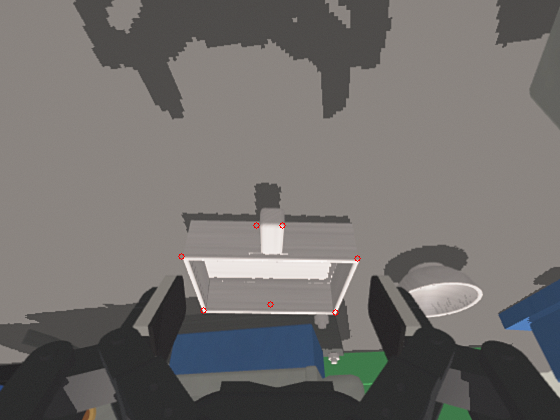

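The overlay matches the rim and the handle end (px 261–283, row 224) to about 2 mm. Lowering onto the handle and gripping.

Request:
{"name": "play_rows", "arguments": {
  "plan": [
    [18,-4,-28,0,0,-0.01,1],
    [18,-4,-28,0,0,0,1],
    [17,-3,-26,0,0,0,1],
    [0,0,-2,0,0,0,1]
  ]
}}

```text
time_s: 7.53
eef_pos: [401.5, 318.5, 12.6]
ee_rot: [0.275, 0.085, 0.957, -0.023]
force: [-0.7, -0.3, -0.6]
grip_width: 0.999
```

```bash
python3 - <<'E'
from go import *
delta(*target(PAN,(-74,1,11),.55))
E
```

```text
t 7.53 pos [401.5 318.5  12.6] -> [399.  318.1  11. ] d [-2.4 -0.4 -1.6] rot [-0.001  0.009 -0.001] F [-0.7 -0.3 -0.6] w 0.999
```

Request:
{"name": "play_rows", "arguments": {
  "plan": [
    [-3,0,-2,0,0,0,-1],
    [-1,0,-1,0,0,0,-1],
    [-1,0,-1,0,0,0,-1],
    [0,0,-1,0,0,0,-1],
    [0,0,-1,0,0,0,-1]
  ],
  "grip_force": 40
}}

```text
time_s: 7.95
eef_pos: [397.6, 316.5, 11.9]
ee_rot: [0.278, 0.089, 0.956, -0.023]
force: [0.7, -0.1, -1.1]
grip_width: 0.298
```

Request:
{"name": "play_rows", "arguments": {
  "plan": [
    [0,0,0,0,0,0,-1],
    [0,0,0,0,0,0,-1]
  ]
}}

```text
time_s: 8.12
eef_pos: [397.3, 317.0, 13.0]
ee_rot: [0.278, 0.088, 0.956, -0.023]
force: [0.6, 0.1, -3.3]
grip_width: 0.203
```

```bash
python3 - <<'E'
from go import *
delta(*target(PAN,(-74,1,11),.55))
E
```

```text
t 8.12 pos [397.3 317.   13. ] -> [399.  318.1  11. ] d [ 1.8  1.1 -2. ] rot [-0.003  0.016  0.004] F [ 0.6  0.1 -3.3] w 0.203
```

Request:
{"name": "play_rows", "arguments": {
  "plan": [
    [3,-15,0,0,0,0.015,-1],
    [3,-28,0,0,0,0.03,-1],
    [3,-30,0,0,0,0.03,-1],
    [3,-30,0,0,0,0.03,-1],
    [3,-30,0,0,0,0.03,-1]
  ]
}}

```text
time_s: 8.53
eef_pos: [416.4, 194.0, 35.5]
ee_rot: [0.261, 0.018, 0.965, -0.004]
force: [0.5, 0.9, -3.4]
grip_width: 0.204
```

Request:
{"name": "play_rows", "arguments": {
  "plan": [
    [4,-30,0,0,0,0.03,-1],
    [4,-30,0,0,0,0.03,-1],
    [4,-30,0,0,0,0.03,-1],
    [4,-25,0,0,0,0.02,-1]
  ]
}}

```text
time_s: 8.87
eef_pos: [424.5, 130.1, 36.9]
ee_rot: [0.257, -0.011, 0.966, -0.002]
force: [-0.2, 0.3, -2.6]
grip_width: 0.205
```

```bash
python3 - <<'E'
from go import *
delta(*target(ST,(-186,0,12),.55))
E
```

```text
t 8.87 pos [424.5 130.1  36.9] -> [444.1 -19.2  12. ] d [  19.6 -149.3  -24.9] rot [ 0.011 -0.03   0.042] F [-0.2  0.3 -2.6] w 0.205
```

Request:
{"name": "play_rows", "arguments": {
  "plan": [
    [4,-30,-2,0.002,-0.006,0.01,-1],
    [4,-30,-2,0.002,-0.006,0.01,-1],
    [4,-30,-2,0.002,-0.006,0.01,-1],
    [4,-30,-3,0.002,-0.006,0.01,-1]
  ]
}}

```text
time_s: 9.2
eef_pos: [425.3, 114.5, 36.5]
ee_rot: [0.251, -0.014, 0.968, -0.006]
force: [0.0, 0.4, -3.6]
grip_width: 0.202
```

```bash
python3 - <<'E'
from go import *
delta(*target(ST,(-186,0,12),.55))
E
```

```text
t 9.2 pos [425.3 114.5  36.5] -> [444.1 -19.2  12. ] d [  18.7 -133.7  -24.5] rot [ 0.02  -0.042  0.04 ] F [ 0.   0.4 -3.6] w 0.202
```

```bash
python3 - <<'E'
from h import *
s=sense();print(s['joints'].round(3),s['dq'].round(3),s['tau'].round(1))
E
```

```text
[-2.000e-03  3.010e-01  2.301e+00 -1.140e-01  3.300e-02 -1.488e+00] [-0.155 -0.015  0.021  2.038  0.036 -2.181] [  1.  -29.2 -14.3  -2.7  -2.    2.9]
```

Request:
{"name": "play_rows", "arguments": {
  "plan": [
    [0,-40,-10,0,0,0,-1]
  ]
}}

```text
time_s: 9.28
eef_pos: [424.6, 109.0, 35.3]
ee_rot: [0.248, -0.013, 0.969, -0.007]
force: [0.2, -0.6, -2.9]
grip_width: 0.203
```

```bash
python3 - <<'E'
from go import *
s=sense();print(s['joints'].round(3),s['dq'].round(3))
delta(*target(ST,(-186,0,12),.55))
E
```

```text
[-0.018  0.3    2.304  0.055  0.036 -1.671] [-2.030e-01 -2.000e-03  4.000e-02  2.009e+00  4.400e-02 -2.182e+00]
t 9.28 pos [424.6 109.   35.3] -> [444.1 -19.2  12. ] d [  19.4 -128.3  -23.3] rot [ 0.022 -0.048  0.041] F [ 0.2 -0.6 -2.9] w 0.203
```

Joint 5 is at 0.03, which is a wrist singularity at this lean and radius. I'll set the pan down, release, regrip with a smaller lean, and lean again farther out.

Request:
{"name": "play_rows", "arguments": {
  "plan": [
    [0,0,-10,0,0,0,-1],
    [0,0,-10,0,0,0,-1],
    [0,0,-6,0,0,0,-1],
    [0,0,-2,0,0,0,-1]
  ]
}}

```text
time_s: 9.62
eef_pos: [428.9, 110.4, 19.0]
ee_rot: [0.239, -0.013, 0.971, -0.006]
force: [-2.6, -0.7, 2.6]
grip_width: 0.199
```

```bash
python3 - <<'E'
from go import *
s=sense();print(s['joints'].round(3),s['dq'].round(3))
delta(*target(ST,(-186,0,12),.55))
E
```

```text
[-1.400e-02  3.550e-01  2.287e+00  1.000e-03  1.800e-02 -1.612e+00] [ 0.012  0.041 -0.033 -0.105  0.002  0.115]
t 9.62 pos [428.9 110.4  19. ] -> [444.1 -19.2  12. ] d [  15.2 -129.6   -7. ] rot [ 0.021 -0.067  0.042] F [-2.6 -0.7  2.6] w 0.199
```

Request:
{"name": "play_rows", "arguments": {
  "plan": [
    [0,0,0,0,0.02,0,0],
    [0,0,0,0,0.05,0,0],
    [-2,0,2,0,0.07,0,0.3],
    [-2,0,0,0,0.07,0,0.3],
    [-2,0,0,0,0.07,0,0.3]
  ]
}}

```text
time_s: 10.03
eef_pos: [421.9, 110.9, 20.4]
ee_rot: [0.095, -0.015, 0.995, -0.006]
force: [-1.0, 0.1, 0.1]
grip_width: 0.65
```

```bash
python3 - <<'E'
from go import *
s=sense();print(s['joints'].round(3),s['dq'].round(3),s['force'],s['ee_rot'].round(3),s['eef_pos'])
d=cap('wrist','w7.png');cap('top','top2.png')
cv2.imwrite('pics/m3.png',np.vstack([d['img'][120:420],cv2.resize(load('top2.png')['img'][150:290,190:440],(560,300))]))
E
```

```text
[-0.008  0.375  2.11  -0.019  0.465 -1.591] [ 0.014  0.161 -0.544 -0.023  1.243  0.022] [-1.01419425  0.14305453  0.10661385] [ 0.095 -0.015  0.995 -0.006] [421.86065074 110.93202763  20.39242   ]
```

View pics/m3.png

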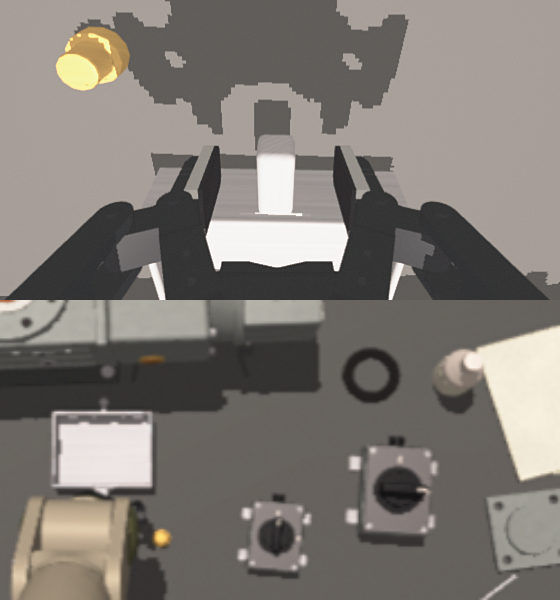

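The pan lies flat with rim corners at top px (213,202), (258,202), (259,238) and (212,238). The handle is between the open pads, and nothing else has moved. I'll refit the pan and regrip.

```bash
python3 - <<'E'
from fit import *
from go import target,delta
t=load('top2.png');w=load('w7.png')
pc=[(55,70,36),(55,-70,36),(-55,-70,36),(-55,70,36)]
o1=(t,pc,[(213.2,202.3),(258.3,202.5),(258.7,237.7),(212.3,238)],1.)
o2=(w,[(-95,9,34),(-95,-9,34)],[(295,275),(256,275)],.5)
for o in([o1],[o1,o2]):
    r=fit(o,[505,110,0.05]);print(r.x.round(3),r.fun.round(1))
delta(*target(r.x,(-80,0,10),.2))
s=sense();print(s['joints'].round(2))
E
```

```text
[5.01843e+02 1.11396e+02 2.50000e-02] [ 0.6  0.6 -0.5  0.3 -1.  -0.3  1.  -0.5]
[5.03682e+02 1.11776e+02 2.10000e-02] [ 0.5 -0.1 -0.6 -0.2 -1.2 -0.8  0.8 -1.2  0.4 -0.2 -0.4 -0.5]
t 10.13 pos [423.7 110.8  20.7] -> [423.7 110.1  10. ] d [  0.   -0.8 -10.7] rot [ 0.015 -0.004 -0.006] F [-0.8  0.7  0.2] w 0.654
[-0.01  0.38  2.11 -0.02  0.46 -1.59]
```

Request:
{"name": "play_rows", "arguments": {
  "plan": [
    [0,0,-6,0.007,0,0,0.2],
    [0,0,-6,0.007,0,0,-1],
    [0,0,-1,0,0,0,-1],
    [0,0,-1,0,0,0,-1],
    [0,0,-1,0,0,0,-1]
  ]
}}

```text
time_s: 10.55
eef_pos: [422.5, 110.8, 3.7]
ee_rot: [0.101, -0.013, 0.995, 0.0]
force: [-12.6, -0.1, 27.0]
grip_width: 0.206
```

Request:
{"name": "play_rows", "arguments": {
  "plan": [
    [0,0,-1,0,0,0,-1],
    [0,0,-1,0,0,0,-1],
    [0,0,-1,0,0,0,-1]
  ]
}}

```text
time_s: 10.8
eef_pos: [422.2, 110.8, 2.7]
ee_rot: [0.103, -0.013, 0.995, 0.0]
force: [-11.5, -2.2, 24.9]
grip_width: 0.207
```

```bash
python3 - <<'E'
from go import *
s=sense();print(s['joints'].round(2))
delta(*target((503,111.5,.022),(-80,0,10),.2))
delta(*target(ST,(-190,0,10),.2))
E
```

```text
[-0.02  0.41  2.13  0.02  0.39 -1.63]
t 10.8 pos [422.2 110.8   2.7] -> [423.  109.7  10. ] d [ 0.8 -1.   7.3] rot [ 0.002  0.006 -0.003] F [-11.5  -2.2  24.9] w 0.207
t 10.8 pos [422.2 110.8   2.7] -> [440.1 -19.5  10. ] d [  17.9 -130.2    7.3] rot [0.002 0.006 0.038] F [-11.5  -2.2  24.9] w 0.207
```

Request:
{"name": "play_rows", "arguments": {
  "plan": [
    [1,0,4,0,0,0,-1],
    [3,-15,0,0,0,0.006,-1],
    [3,-22,0,0,0,0.006,-1],
    [3,-22,0,0,0,0.006,-1]
  ]
}}

```text
time_s: 11.13
eef_pos: [428.7, 53.1, 5.7]
ee_rot: [0.101, -0.025, 0.995, 0.001]
force: [0.6, -0.2, -3.6]
grip_width: 0.201
```

```bash
python3 - <<'E'
from go import *
delta(*target(ST,(-190,0,7),.2))
E
```

```text
t 11.13 pos [428.7  53.1   5.7] -> [440.1 -19.5   7. ] d [ 11.4 -72.6   1.3] rot [0.002 0.002 0.013] F [ 0.6 -0.2 -3.6] w 0.201
```

Request:
{"name": "play_rows", "arguments": {
  "plan": [
    [3,-22,0,0,0,0.005,-1],
    [3,-22,0,0,0,0.005,-1],
    [3,-20,0,0,0,0.005,-1],
    [1,-6,0,0,0,0,-1]
  ]
}}

```text
time_s: 11.47
eef_pos: [436.3, -21.3, 4.0]
ee_rot: [0.099, -0.033, 0.995, 0.002]
force: [-0.4, 0.4, -3.0]
grip_width: 0.201
```

```bash
python3 - <<'E'
from go import *
from fit import se2
delta(*target(ST,(-190,0,7),.2))
w=cap('wrist','w8.png');t=cap('top','top3.png')
a=w['img'].copy()
L=[(-14,80,20),(20,71.5,20),(-14,-80,20),(20,-71.5,20),(-14,80,0),(-14,-80,0),(0,-30,70),(0,100,70)]
for p in proj(w,se2(ST,L)): cv2.circle(a,tuple(int(round(v)) for v in p),2,(0,0,255),1)
b=t['img'].copy()
for p in proj(t,se2(ST,L+[(0,-30,235)])): cv2.circle(b,tuple(int(round(v)) for v in p),1,(0,0,255),-1)
c=cv2.resize(b[140:270,200:340],(600,557),interpolation=cv2.INTER_CUBIC)
cv2.imwrite('pics/m4.png',c)
cv2.imwrite('pics/w8b.png',a)
E
```

```text
t 11.47 pos [436.3 -21.3   4. ] -> [440.1 -19.5   7. ] d [3.8 1.9 3. ] rot [ 0.002 -0.002 -0.002] F [-0.4  0.4 -3. ] w 0.201
```

View pics/m4.png

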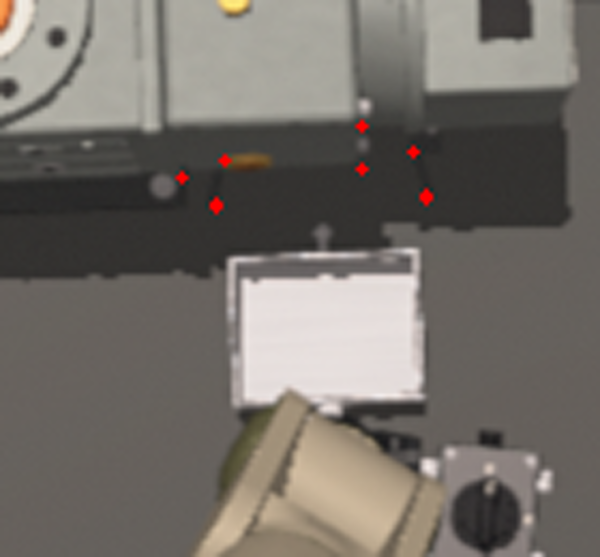

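The overlay dots sit on the rail flares, (216,205) and (426,197). The strike at (323,232) lies on the bay's centre line. One numeric check, then insert.

```bash
python3 - <<'E'
from fit import *
t=load('top3.png');C=lambda u,v:(200+u/4.2857,140+v/4.2857)
r=fit([(t,[(55,70,36),(55,-70,36),(-55,-70,36),(-55,70,36),(80,0,18)],[C(229,258),C(418,251),C(425,398),C(236,408),C(323,230)],1.)],[520,-15,.06])
p=r.x;S=(629.7,-7.5,.063);c,s=np.cos(S[2]),np.sin(S[2]);d=p[:2]-S[:2]
print(p.round(3),r.fun.round(1),'in stand',c*d[0]+s*d[1],-s*d[0]+c*d[1],p[2]-S[2])
from go import *
delta(*target(ST,(-140,0,7),.2)); print(sense()['joints'].round(2))
E
```

```text
[ 5.15071e+02 -1.72360e+01  6.90000e-02] [ 0.1  0.4 -0.   0.1  0.1  0.3 -0.1 -0.  -0.1 -1. ] in stand -115.0145757291028 -2.4994645692877357 0.005526440801099056
t 11.57 pos [435.8 -19.9   3.9] -> [490.  -16.3   7. ] d [54.1  3.6  3.1] rot [ 0.001 -0.003 -0.002] F [ 0.2  0.7 -2.5] w 0.201
[-0.36  0.41  2.13  0.19  0.43 -2.17]
```

Request:
{"name": "play_rows", "arguments": {
  "plan": [
    [15,1.5,1,0,0,0,-1],
    [18,1.5,0,0,0,0,-1],
    [18,1.5,0,0,0,0,-1]
  ]
}}

```text
time_s: 11.82
eef_pos: [483.1, -12.2, 3.9]
ee_rot: [0.095, -0.032, 0.995, 0.004]
force: [-3.6, -0.8, 6.2]
grip_width: 0.206
```

```bash
cat > st.py <<'E'
from go import *
s=sense();x,y,a=ST;d=s['eef_pos'];c,n=np.cos(a),np.sin(a);u=d[:2]-[x,y];f=s['force']
print('t',round(s['time_s'],2),'TCP in stand',np.round([c*u[0]+n*u[1],-n*u[0]+c*u[1],d[2]],1),'F stand',np.round([c*f[0]+n*f[1],-n*f[0]+c*f[1],f[2]],1),'q',s['joints'].round(2),'w',round(s['grip_width'],3),'zax',R.from_quat(np.roll(s['ee_rot'],-1)).as_matrix()[:,2].round(2))
E
python3 st.py
```

```text
t 11.82 TCP in stand [-146.6    4.6    3.9] F stand [-3.6 -0.6  6.2] q [-0.31  0.48  1.99  0.15  0.5  -2.06] w 0.206 zax [ 0.19  0.01 -0.98]
```

Request:
{"name": "play_rows", "arguments": {
  "plan": [
    [12,0,1,0,0,0,-1],
    [12,0,1,0,0,0,-1],
    [10,0,0,0,0,0,-1]
  ]
}}

```text
time_s: 12.07
eef_pos: [515.8, -8.4, 4.4]
ee_rot: [0.091, -0.033, 0.995, 0.004]
force: [-12.4, -12.9, 12.5]
grip_width: 0.209
```

```bash
python3 st.py
```

```text
t 12.07 TCP in stand [-113.8    6.3    4.4] F stand [-13.2 -12.1  12.5] q [-0.28  0.53  1.89  0.12  0.55 -2.01] w 0.209 zax [ 0.18  0.01 -0.98]
```

Request:
{"name": "play_rows", "arguments": {
  "plan": [
    [-3,-3,2,0,0,0,-1],
    [0,-3,1,0,0,0,-1]
  ]
}}

```text
time_s: 12.23
eef_pos: [513.3, -12.5, 6.8]
ee_rot: [0.091, -0.033, 0.995, 0.004]
force: [-0.4, 0.5, -4.2]
grip_width: 0.207
```

```bash
python3 st.py
```

```text
t 12.23 TCP in stand [-116.5    2.3    6.8] F stand [-0.4  0.5 -4.2] q [-0.29  0.52  1.9   0.12  0.56 -2.02] w 0.207 zax [ 0.18  0.01 -0.98]
```

Request:
{"name": "play_rows", "arguments": {
  "plan": [
    [10,-0.3,0,0,0,0,-1],
    [10,-0.3,0,0,0,0,-1],
    [10,-0.3,0,0,0,0,-1]
  ]
}}

```text
time_s: 12.48
eef_pos: [540.1, -10.8, 5.2]
ee_rot: [0.087, -0.033, 0.996, 0.005]
force: [-0.8, -4.2, -1.8]
grip_width: 0.205
```

```bash
python3 st.py
```

```text
t 12.48 TCP in stand [-89.6   2.4   5.2] F stand [-1.1 -4.2 -1.8] q [-0.27  0.57  1.81  0.11  0.6  -1.99] w 0.205 zax [ 0.17  0.02 -0.98]
```

Request:
{"name": "play_rows", "arguments": {
  "plan": [
    [10,-0.8,0,0,0,0,-1],
    [10,-0.5,0,0,0,0,-1],
    [10,-0.5,0,0,0,0,-1]
  ]
}}

```text
time_s: 12.73
eef_pos: [569.3, -9.8, 4.5]
ee_rot: [0.085, -0.034, 0.996, 0.005]
force: [-4.6, -1.7, 5.0]
grip_width: 0.204
```

```bash
python3 st.py
```

```text
t 12.73 TCP in stand [-60.4   1.5   4.5] F stand [-4.6 -1.4  5. ] q [-0.25  0.62  1.72  0.09  0.65 -1.96] w 0.204 zax [ 0.17  0.02 -0.99]
```

Request:
{"name": "play_rows", "arguments": {
  "plan": [
    [0,-0.5,1,0,0,0,0],
    [0,-0.5,0,0,0,0,0],
    [0,-0.5,0,0,0,0,0],
    [-20,-1.5,1,0,0,0,0],
    [-25,-1.5,1,0,0,0,0]
  ]
}}

```text
time_s: 13.15
eef_pos: [525.9, -11.3, 8.0]
ee_rot: [0.088, -0.036, 0.995, 0.004]
force: [-0.8, 0.4, -0.1]
grip_width: 0.503
```

Request:
{"name": "play_rows", "arguments": {
  "plan": [
    [-25,-2,5,0,0,0,0],
    [-15,-2,5,0,-0.1,0,-1],
    [0,-1,3,0.006,-0.1,0,-1],
    [0,-1,3,0.006,-0.1,0,-1],
    [0,0,3,0.006,-0.1,0,-1]
  ]
}}

```text
time_s: 13.57
eef_pos: [484.7, -8.6, 27.7]
ee_rot: [0.221, -0.039, 0.974, 0.012]
force: [0.3, 0.7, -0.2]
grip_width: -0.0
```

```bash
python3 st.py; python3 - <<'E'
from go import *
delta(*target(ST,(-95,0,25),.6))
E
```

```text
t 13.57 TCP in stand [-144.8    8.    27.7] F stand [ 0.4  0.7 -0.2] q [-0.37  0.38  2.16  0.79  0.27 -2.75] w -0.0 zax [ 0.43  0.04 -0.9 ]
t 13.57 pos [484.7  -8.6  27.7] -> [534.9 -13.5  25. ] d [50.2 -4.9 -2.7] rot [ 0.004 -0.154 -0.018] F [ 0.3  0.7 -0.2] w -0.0
```

Joint 6 is at -2.75, near its limit. The roll of the shut fingers doesn't matter for pushing, so I'll roll about the tool axis for margin.

Request:
{"name": "play_rows", "arguments": {
  "plan": [
    [0,-2,-1,0.052,0.005,-0.108,-1],
    [0,-2,-1,0.052,0.005,-0.108,-1],
    [0,-2,-1,0.052,0.005,-0.108,-1],
    [0,-2,-1,0.052,0.005,-0.108,-1],
    [0,-2,-1,0.052,0.005,-0.108,-1]
  ]
}}

```text
time_s: 13.98
eef_pos: [480.5, -17.0, 23.5]
ee_rot: [0.208, 0.254, 0.941, 0.078]
force: [0.5, 0.2, -0.3]
grip_width: 0.001
```

Request:
{"name": "play_rows", "arguments": {
  "plan": [
    [4,0,-1,0.052,0.005,-0.108,-1],
    [4,0,-1,0.052,0.005,-0.108,-1],
    [4,0,-1,0.052,0.005,-0.108,-1],
    [4,0,0,0.052,0.005,-0.108,-1],
    [4,0,0,0.052,0.005,-0.108,-1]
  ]
}}

```text
time_s: 14.4
eef_pos: [497.7, -15.8, 20.5]
ee_rot: [0.173, 0.531, 0.818, 0.138]
force: [-0.1, -0.2, -0.5]
grip_width: -0.001
```

```bash
python3 st.py
```

```text
t 14.4 TCP in stand [-132.3    0.    20.5] F stand [-0.1 -0.2 -0.5] q [-0.37  0.42  2.12  0.81  0.28 -1.54] w -0.001 zax [ 0.43  0.04 -0.9 ]
```

Request:
{"name": "play_rows", "arguments": {
  "plan": [
    [8,0,0,0,-0.04,0,-1],
    [8,0,0,0,-0.05,0,-1],
    [8,0,0,0,-0.05,0,-1],
    [8,0,0,0,-0.05,0,-1],
    [0,0,0,0,0,0,-1]
  ]
}}

```text
time_s: 14.82
eef_pos: [519.6, -13.2, 20.8]
ee_rot: [0.225, 0.529, 0.799, 0.179]
force: [-0.2, -0.0, -0.2]
grip_width: -0.002
```

```bash
python3 st.py
```

```text
t 14.82 TCP in stand [-110.2    1.3   20.8] F stand [-0.2 -0.  -0.2] q [-0.38  0.45  2.15  1.56  0.25 -2.27] w -0.002 zax [ 0.55  0.05 -0.83]
```

Request:
{"name": "play_rows", "arguments": {
  "plan": [
    [8,-0.5,0,0,0,0,-1],
    [8,-0.5,0,0,0,0,-1],
    [6,-0.5,0,0,0,0,-1]
  ]
}}

```text
time_s: 15.07
eef_pos: [539.2, -13.8, 20.4]
ee_rot: [0.223, 0.53, 0.799, 0.177]
force: [-0.2, -0.0, 0.1]
grip_width: 0.001
```

```bash
python3 st.py
```

```text
t 15.07 TCP in stand [-90.7  -0.6  20.4] F stand [-0.2 -0.   0.1] q [-0.36  0.48  2.09  1.42  0.24 -2.11] w 0.001 zax [ 0.54  0.05 -0.84]
```

Request:
{"name": "play_rows", "arguments": {
  "plan": [
    [6,-0.3,0,0,-0.02,0,-1],
    [6,-0.3,0,0,-0.02,0,-1],
    [6,-0.3,0,0,-0.02,0,-1]
  ]
}}

```text
time_s: 15.32
eef_pos: [556.7, -14.2, 21.0]
ee_rot: [0.246, 0.524, 0.793, 0.192]
force: [-1.8, -0.5, -1.5]
grip_width: -0.003
```

```bash
python3 st.py
```

```text
t 15.32 TCP in stand [-73.2  -2.1  21. ] F stand [-1.9 -0.4 -1.5] q [-0.35  0.51  2.08  1.7   0.25 -2.38] w -0.003 zax [ 0.59  0.05 -0.81]
```

Contact at about 2 N, which is sliding friction. Pushing on in small steps.

Request:
{"name": "play_rows", "arguments": {
  "plan": [
    [6,0.9,0,0,0,0,-1],
    [6,0.9,0,0,0,0,-1],
    [6,0.6,0,0,0,0,-1]
  ]
}}

```text
time_s: 15.57
eef_pos: [572.2, -11.3, 20.2]
ee_rot: [0.243, 0.525, 0.793, 0.19]
force: [-3.7, -0.6, 1.4]
grip_width: 0.0
```

```bash
python3 st.py
```

```text
t 15.57 TCP in stand [-57.6  -0.2  20.2] F stand [-3.7 -0.4  1.4] q [-0.33  0.53  2.03  1.59  0.24 -2.26] w 0.0 zax [ 0.59  0.05 -0.81]
```

Request:
{"name": "play_rows", "arguments": {
  "plan": [
    [5,0.5,0,0,0,0,-1],
    [4,0.4,0,0,0,0,-1]
  ]
}}

```text
time_s: 15.73
eef_pos: [580.2, -10.3, 20.2]
ee_rot: [0.242, 0.526, 0.793, 0.189]
force: [-3.6, -1.3, 1.7]
grip_width: -0.002
```

```bash
python3 st.py
```

```text
t 15.73 TCP in stand [-49.6   0.3  20.2] F stand [-3.7 -1.1  1.7] q [-0.32  0.54  2.01  1.53  0.23 -2.18] w -0.002 zax [ 0.58  0.04 -0.81]
```

Request:
{"name": "play_rows", "arguments": {
  "plan": [
    [4,0.2,0,0,0,0,-1],
    [4,0.2,0,0,0,0,-1]
  ]
}}

```text
time_s: 15.9
eef_pos: [586.9, -9.9, 20.2]
ee_rot: [0.241, 0.526, 0.794, 0.187]
force: [-3.0, -2.1, 2.4]
grip_width: -0.001
```

Request:
{"name": "play_rows", "arguments": {
  "plan": [
    [4,0.2,0,0,0,0,-1],
    [3,0.2,0,0,0,0,-1]
  ]
}}

```text
time_s: 16.07
eef_pos: [592.6, -9.6, 20.2]
ee_rot: [0.24, 0.527, 0.794, 0.185]
force: [-4.5, -2.1, 1.4]
grip_width: -0.0
```

Request:
{"name": "play_rows", "arguments": {
  "plan": [
    [3,0.2,0,0,0,0,-1]
  ]
}}

```text
time_s: 16.15
eef_pos: [594.9, -9.6, 20.1]
ee_rot: [0.24, 0.527, 0.794, 0.184]
force: [-2.9, -1.9, 2.0]
grip_width: 0.001
```

```bash
python3 st.py
```

```text
t 16.15 TCP in stand [-34.8   0.1  20.1] F stand [-3.1 -1.7  2. ] q [-0.31  0.56  1.96  1.37  0.22 -2.01] w 0.001 zax [ 0.58  0.04 -0.82]
```

Request:
{"name": "play_rows", "arguments": {
  "plan": [
    [3,0.2,0,0,0,0,-1],
    [3,0.2,0,0,0,0,-1]
  ]
}}

```text
time_s: 16.32
eef_pos: [599.6, -9.6, 20.2]
ee_rot: [0.239, 0.528, 0.794, 0.182]
force: [-4.0, -2.4, 1.7]
grip_width: 0.003
```

Request:
{"name": "play_rows", "arguments": {
  "plan": [
    [3,0.2,0,0,0,0,-1]
  ]
}}

```text
time_s: 16.4
eef_pos: [601.9, -9.6, 20.2]
ee_rot: [0.239, 0.529, 0.794, 0.181]
force: [-3.4, -1.2, 0.5]
grip_width: -0.001
```

Request:
{"name": "play_rows", "arguments": {
  "plan": [
    [3,0.2,0,0,0,0,-1]
  ]
}}

```text
time_s: 16.48
eef_pos: [604.2, -9.6, 20.2]
ee_rot: [0.239, 0.529, 0.794, 0.18]
force: [-3.2, -2.0, 0.9]
grip_width: -0.0
```

Request:
{"name": "play_rows", "arguments": {
  "plan": [
    [3,0.2,0,0,0,0,-1]
  ]
}}

```text
time_s: 16.57
eef_pos: [606.5, -9.7, 20.2]
ee_rot: [0.238, 0.529, 0.794, 0.179]
force: [-7.4, -2.3, 0.6]
grip_width: -0.002
```

```bash
python3 st.py
```

```text
t 16.57 TCP in stand [-23.3  -0.7  20.2] F stand [-7.5 -1.8  0.6] q [-0.29  0.57  1.92  1.22  0.21 -1.85] w -0.002 zax [ 0.57  0.03 -0.82]
```

Force is rising to 7.5 N, so the strike is at the catch. Continuing.

Request:
{"name": "play_rows", "arguments": {
  "plan": [
    [3,0.3,0,0,0,0,-1]
  ]
}}

```text
time_s: 16.65
eef_pos: [608.4, -9.6, 20.0]
ee_rot: [0.238, 0.53, 0.794, 0.178]
force: [-10.7, -3.3, 6.5]
grip_width: -0.004
```

Request:
{"name": "play_rows", "arguments": {
  "plan": [
    [3,0.3,0,0,0,0,-1]
  ]
}}

```text
time_s: 16.73
eef_pos: [610.1, -9.5, 19.8]
ee_rot: [0.237, 0.53, 0.794, 0.177]
force: [-13.7, -2.0, 8.4]
grip_width: 0.0
```

Request:
{"name": "play_rows", "arguments": {
  "plan": [
    [3,0.3,0,0,0,0,-1]
  ]
}}

```text
time_s: 16.82
eef_pos: [611.6, -9.4, 19.7]
ee_rot: [0.237, 0.531, 0.794, 0.176]
force: [-12.6, -2.1, 8.7]
grip_width: -0.0
```

```bash
python3 st.py
```

```text
t 16.82 TCP in stand [-18.1  -0.7  19.7] F stand [-12.7  -1.3   8.7] q [-0.29  0.58  1.9   1.13  0.21 -1.75] w -0.0 zax [ 0.56  0.03 -0.83]
```

Request:
{"name": "play_rows", "arguments": {
  "plan": [
    [3,0.3,0.3,0,0,0,-1]
  ]
}}

```text
time_s: 16.9
eef_pos: [613.3, -9.2, 19.8]
ee_rot: [0.236, 0.531, 0.795, 0.175]
force: [-6.1, -2.7, 4.0]
grip_width: 0.001
```

Request:
{"name": "play_rows", "arguments": {
  "plan": [
    [3,0.3,0.3,0,0,0,-1]
  ]
}}

```text
time_s: 16.98
eef_pos: [615.3, -9.0, 20.0]
ee_rot: [0.236, 0.532, 0.795, 0.174]
force: [-2.9, -0.7, -0.5]
grip_width: -0.003
```

Request:
{"name": "play_rows", "arguments": {
  "plan": [
    [3,0.3,0.3,0,0,0,-1]
  ]
}}

```text
time_s: 17.07
eef_pos: [617.6, -8.8, 20.3]
ee_rot: [0.235, 0.532, 0.795, 0.173]
force: [-0.1, 0.2, 0.3]
grip_width: -0.002
```

```bash
python3 st.py
```

```text
t 17.07 TCP in stand [-12.2  -0.5  20.3] F stand [-0.1  0.2  0.3] q [-0.28  0.59  1.88  1.04  0.21 -1.64] w -0.002 zax [ 0.56  0.02 -0.83]
```

The force climbed to 13 N, then fell to 0: the catch has snapped. A gentle touch should show the stop.

Request:
{"name": "play_rows", "arguments": {
  "plan": [
    [2,0.2,0,0,0,0,-1]
  ]
}}

```text
time_s: 17.15
eef_pos: [619.3, -8.6, 20.5]
ee_rot: [0.235, 0.532, 0.795, 0.172]
force: [-1.3, -0.3, -0.1]
grip_width: 0.004
```

Request:
{"name": "play_rows", "arguments": {
  "plan": [
    [2,0.2,0,0,0,0,-1]
  ]
}}

```text
time_s: 17.23
eef_pos: [620.5, -8.3, 20.3]
ee_rot: [0.235, 0.532, 0.795, 0.172]
force: [-16.1, -3.8, 7.2]
grip_width: -0.005
```

Request:
{"name": "play_rows", "arguments": {
  "plan": [
    [2,0.2,0,0,0,0,-1]
  ]
}}

```text
time_s: 17.32
eef_pos: [620.8, -8.1, 19.8]
ee_rot: [0.234, 0.533, 0.795, 0.171]
force: [-26.8, -3.7, 15.3]
grip_width: -0.001
```

The hard stop was felt at TCP x ≈ 620.5, after a free gap. Backing off and checking.

Request:
{"name": "play_rows", "arguments": {
  "plan": [
    [-6,-0.4,0,0,0,0,-1],
    [-15,-1,0,0,0,0,-1],
    [-25,-1.5,2,0,0,0,-1],
    [-30,-2,12,0,0,0,-1],
    [-30,-2,20,0,0,0,-1]
  ]
}}

```text
time_s: 17.73
eef_pos: [512.0, -14.6, 52.3]
ee_rot: [0.232, 0.533, 0.796, 0.169]
force: [0.4, -0.1, 1.3]
grip_width: 0.003
```

Request:
{"name": "play_rows", "arguments": {
  "plan": [
    [-20,-2,30,0,0,0,-1],
    [-10,0,40,0,0,0,-1],
    [0,0,40,0,0.08,0,-1],
    [0,0,40,0,0.08,0,-1]
  ]
}}

```text
time_s: 18.07
eef_pos: [492.4, -7.4, 138.1]
ee_rot: [0.198, 0.532, 0.807, 0.166]
force: [1.0, 0.7, -0.4]
grip_width: -0.0
```

```bash
python3 st.py; python3 - <<'E'
from go import *
from fit import se2
w=cap('wrist','w9.png');t=cap('top','top4.png')
m=np.hstack([cv2.resize(w['img'],(480,360)),cv2.resize(t['img'][140:270,200:315],(318,360),interpolation=cv2.INTER_CUBIC)])
cv2.imwrite('pics/m5.png',m)
E
```

```text
t 18.07 TCP in stand [-137.     8.8  138.1] F stand [ 1.   0.6 -0.4] q [-0.38  0.14  2.1   0.53  0.49 -1.21] w -0.0 zax [ 0.5   0.06 -0.87]
```

View pics/m5.png

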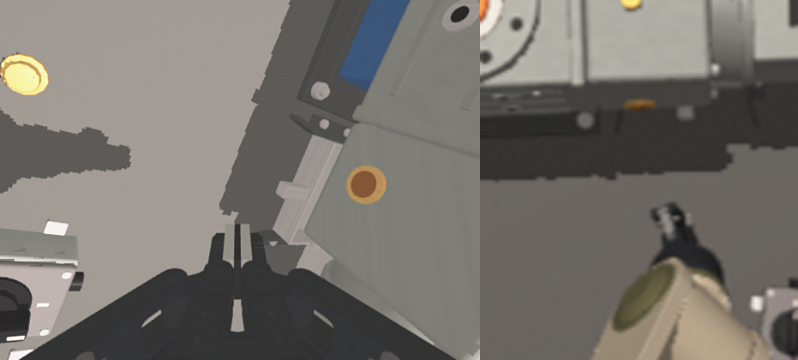

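The pan sits square between the rails with only the handle's end, px (280,187), showing. One last numeric check, then I hand in.

```bash
python3 - <<'E'
from go import *
w=load('w9.png');x,y,a=ST;c,n=np.cos(a),np.sin(a)
for uv,z in(((285,183),34),((281,195),34)):
    p=onz(w,np.array(uv)*1.1667,z);u=p[:2]-[x,y];print(np.round([c*u[0]+n*u[1],-n*u[0]+c*u[1]],1))
s=sense();print(s['time_s'],s['force'].round(1))
ctrl.finish_job()
E
```

```text
[-9.6 10.7]
[-8.  -4.5]
18.1667 [ 1.   0.5 -0.3]
the job is handed in; nothing more can be done
```

The isolator is off, the pan is pushed home in the catch, and I handed the job in at about 18 s of the allowed 70. No verdict was reported.

**What I did:**
- I gripped the large isolator's bar (lid measured about 129 × 100 mm) and turned it about 92° clockwise. A top view afterwards showed the bar standing across the box.
- I dragged the pan by its handle into the rails, then pushed it home with shut fingertips leaning back about 34–36°.

**Last checks:**
- **Catch:** the push force rose to about 14 N, fell to 0 as the catch snapped, and then met a hard stop after a short free gap. I pressed the stop with at most about 27 N. I did not measure the roller travel itself.
- **Pan:** in the wrist view it lies square between the rails. The handle's end is about 8–10 mm in front of the meter face, which puts the pan centre at about 85–87 mm (at least 67 mm is needed).
- **Robot:** the arm is clear of everything, with a residual force reading of about 1 N.
- **Other objects:** no other thing had moved in the parts of the scene I looked at. The last views did not cover all of them.

**What went wrong on the way:**
- A wrist singularity made me set the pan down once and regrip it with less lean. Joint 5 read 0.018 rad then, just under its 0.02 limit.
- The fingers pressed the isolator with about 60 N for a moment while being lowered.
- The fingers also pressed the bench with about 27 N while regripping.

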